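Free the locked seed tray with the forked tool

ROBOT

A 6-joint arm with a two-finger parallel gripper is mounted at the origin on the work surface. World frame = base frame: x ahead of the robot, y to its left, z up, the work surface at z = 0. Lengths are in mm, angles in rad, forces in N, time in s.
With the tool pointing down it reaches from about 350 to 975 mm from the base axis. Payload 7.1 kg.
Tool frame: the origin (TCP) lies at the very end of the fingers, on their centre line; the grasp point (between the pads) lies 19 mm behind it (ctrl.grip_depth is the distance from the TCP to the grasp point, in mm); x points along the fingers, z is the direction in which the jaws open and shut, and the axes are right-handed (so a half turn about x gives the same grasp; the last joint's range is limited). The gripper opens to 88 mm and grips with 3 to 60 N. Pads are 20 mm wide; open, the fingers measure 115 mm over their backs; the gripper's body (75 mm by 178 mm) begins 61 mm behind the grasp point.
Start: joints at [-1.337, 0.423, 1.63, -0, 1.089, -0.019], TCP at [156.341, -605.113, 222.675] pointing down, gripper open.
Joint ranges: [-3, 3], [-0.9, 2.11], [0.09, 2.58], [-1.31, 4.45], [0.11, 2.69], [-2.54, 2.54]. Speed limits (rad/s): [2.39, 2.39, 3.01, 3.14, 3.14, 3.14].

INTERFACE

Orientations are given as a rotation vector (axis times angle).
In Python, from workcell import ctrl gives the robot as it stands. The module is installed in compiled form; this text tells all that it offers.
- The arm moves only by the tool send_rows, never from a script. Its argument "rows" is a list of rows, each a list of 4 numbers: the shift along the tool's x, y, z in mm, then the turn about the tool's x in rad. In form: [[x, y, z, turn], ...]. A call has 1 to 10 rows; each row shifts and turns the pose as measured when the row begins, along the tool's axes as they then stand; what a row does not reach is not made up. A row lasts 1/12 s, in which the tool goes at most 41.7 mm and 7.16 degrees, less where a joint would pass 70% of its speed; a pose out of reach is approached as far as the arm can. A call with a gripper value outside its range is refused whole. "fingers" is the opening, from 0 (shut) to 1 (fully open), set as the call begins (left out, the last holds). The fingers move at their own pace and stop on an object; the grip force is fixed at half the most. Time passes only in rows, so rows that do not move let the fingers close. It gives the time, the measured TCP pose, the force and the opening at its end, in the units of the state.
- ctrl.get_obs(): the state, without advancing time (a new reading comes with each control period).
- ctrl.get_image(name): name is "scene" or "top" or "wrist"; returns a dict with "img" (420x560x3 uint8, red, green, blue), "depth" (420x560 float32, mm along the optical axis (not along the pixel's ray), 0 where there is no reading), "mtx" (3x3 intrinsics, pixels), "world_from_camera" (4x4, takes a point from camera to world coordinates). Camera axes: x right, y down, z forward; pixel columns grow to the right and rows downward; lengths in mm; the calibration is good to about 2 mm. A picture is of the moment at which its call begins.
- ctrl.close_job(): hands the job in, once; it reports no verdict.
The state is a dict: "t": time; "qpos": joint angles; "qvel": joint speeds; "joint_torque": joint torques, N m; "ee_pos": TCP position; "orientation": TCP orientation; "ft_force": force on the tool from outside, world axes, zero at the start; "moment": the same for the moment, N m; "width": finger opening in mm.
Only numpy, scipy, OpenCV 4.12 (cv2) and the standard library are available. Lean on these libraries where they do the work, as an engineer would, in place of code of your own. Each camera call takes 0.05 s, during which the arm holds its last target.

TASK

The wooden bird feeder's pull-out tray is locked by the spring bar at its side. Take the hand tool that ends in two prongs, set it astride the bar from above between the feeder and the bar's round collar, and push the collar sideways, away from the feeder, until the tray springs out; then stand the tool upright again where it stood. Keep the gripper itself off the bar, and leave the plain paddle tool, the bowl, the jug and the tongs where they are.

Things in the scene. Friction and masses are not known exactly. Their poses are not given: they have to be found in the camera images.
- fork_grip (a point): Middle of the forked tool's handle, 90 mm above its prong ends and 26 mm below its top. 0.22 kg, it stands on the crate, whose top is 120 mm above the work surface. Two steel prongs, each 12 (x) x 32 (y) x 42 mm tall, with a 32 mm slot between, open below, through along y; web 56 x 14 mm from 42 to 64 mm up; wooden handle 22 x 22 mm above it. z up; the same after a half turn.
- collar (a point): Point on the 10 mm spring bar's axis, at the feeder-side face of its collar (52 mm across, 8 thick). y: level along the bar to the feeder; z up; -x: where the tray comes out. Prongs go on the +y side: 54 mm of bare bar, then a steel upright 20 mm taller than the axis; a board lies 35 mm below it. Pushed to -y it yields 30 mm, 2 N rising to 5 N, springs back; 12 mm unlock.
- tray (a joint): How far the feeder's tray is out, in m: 0 shut (locked), 0.06 fully out. A spring in the feeder pushes it out, to -x of the collar's frame, within half a second once the bar's tip has left its steel loop; it stays out. The feeder beside the bar is 66 mm tall above the crate; its hopper, 45 mm or more to +x of the bar, 152 mm.
- paddle: Bystander: look-alike of the forked tool with the same handle and height, but a solid steel end with no slot; it stands upright on the crate. Origin at the centre of its underside.
- bowl: Bystander: white ceramic bowl, 116 mm across, 50 mm tall. Origin at the centre of its underside.
- jug: Bystander: aluminium jug with a handle, 84 mm across, 100 mm tall. Origin at the centre of its underside.
- tongs: Bystander: steel tongs lying flat, 190 mm long, 10 mm tall. Origin at the middle of their underside.
There are look-alikes about, which are no part of the job. Leave any blue or orange look-alike of the part that bears fork_grip alone.

How it is judged:
By the outcome, as a careful person would: the job done as asked, in the order asked, and still so for the second after the job is handed in, with the robot touching nothing.
It also fails if it takes over 58 s, if anything falls off the work surface, if the arm or the gripper's body presses on something with over 40 N, if the wrist force passes 120 N, or if a joint passes its speed limit or range.

## Working session

There is one attempt and no reset: what is moved stays moved. The work goes in short steps, Python scripts to look and compute and a tool call to move; the robot and the scene stay as the last step left them, time stands still between calls to the robot, and variables do not carry over. Pictures are saved under pics/ and viewed, and the job is handed in when it is done.

Besides the shell and the picture viewer there is one more tool, called after "Call:" as a command line: name --pt "numbers of a row" for each row, then --argument value for the rest. send_rows: Moves the arm, as the interface text tells. Its arguments: {"type":"object","properties":{"rows":{"type":"array"},"fingers":{"type":"number"}},"required":["rows"]}

```bash
mkdir -p pics; cat > h.py <<'E'
import numpy as np,cv2,pickle,sys
from workcell import ctrl
def snap(n,tag):
    d=ctrl.get_image(n); cv2.imwrite(f'pics/{tag}.png',d['img'][:,:,::-1]); pickle.dump(d,open(f'pics/{tag}.pkl','wb')); return d
def load(tag): return pickle.load(open(f'pics/{tag}.pkl','rb'))
def p3(d,u,v,z=None):
    K=d['mtx'];T=d['world_from_camera']
    r=np.linalg.solve(K,[u,v,1.])
    if z is None:
        c=r*d['depth'][int(round(v)),int(round(u))]
        return T[:3,:3]@c+T[:3,3]
    w=T[:3,:3]@r; return T[:3,3]+w*(z-T[2,3])/w[2]
def crop(tag,u0,v0,u1,v1,s,out):
    im=cv2.imread(f'pics/{tag}.png')[v0:v1,u0:u1]
    cv2.imwrite(f'pics/{out}.png',cv2.resize(im,None,fx=s,fy=s,interpolation=cv2.INTER_CUBIC))
E
python3 - <<'E'
from h import *
for n in ['scene','top','wrist']: d=snap(n,n+'0'); print(n,d['world_from_camera'].round(2).tolist(),d['mtx'].round(1).tolist())
print(ctrl.get_obs())
E
```

```text
scene [[-0.62, 0.5, -0.61, 1166.58], [0.78, 0.39, -0.48, 417.78], [-0.01, -0.78, -0.63, 819.82], [0.0, 0.0, 0.0, 1.0]] [[492.9, 0.0, 282.6], [0.0, 492.9, 216.9], [0.0, 0.0, 1.0]]
top [[-0.02, -0.99, 0.17, 368.03], [-1.0, 0.02, 0.02, -115.34], [-0.02, -0.17, -0.99, 1208.46], [0.0, 0.0, 0.0, 1.0]] [[457.0, 0.0, 276.2], [0.0, 457.0, 208.0], [0.0, 0.0, 1.0]]
wrist [[0.25, -0.94, -0.25, 222.53], [-0.97, -0.24, -0.06, -588.27], [-0.0, 0.25, -0.97, 383.95], [0.0, 0.0, 0.0, 1.0]] [[299.0, 0.0, 275.9], [0.0, 299.0, 211.5], [0.0, 0.0, 1.0]]
{'t': 0.15, 'qpos': array([-1.33697664e+00,  4.23655552e-01,  1.63047595e+00, -2.75034483e-07,
        1.08861011e+00, -1.90140792e-02]), 'qvel': array([ 0.00037771, -0.00303638, -0.00276193,  0.00067859, -0.00123826,
       -0.00054674]), 'joint_torque': array([-1.45518898e-03, -5.44986284e+01, -2.73919523e+01,  6.43359544e-02,
        2.04662466e-02, -9.32193961e-05]), 'ee_pos': array([ 156.26261908, -604.71991547,  222.1014899 ]), 'orientation': array([ 1.02168724,  1.31917246, -1.02048577]), 'ft_force': array([-0.04403365,  0.21893792,  0.76626962]), 'moment': array([-0.02879233, -0.03883523,  0.01808737]), 'width': 88.12244326803659}
```

View pics/scene0.png

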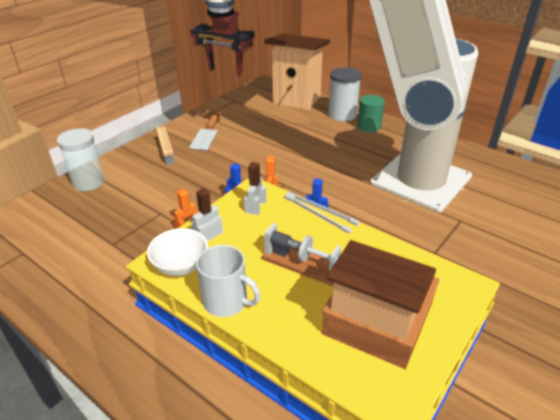

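View pics/top0.png

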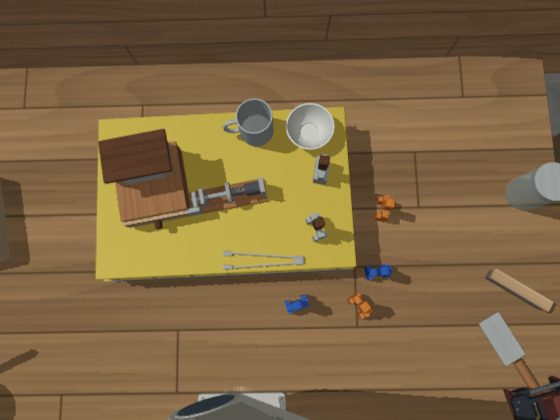

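View pics/wrist0.png

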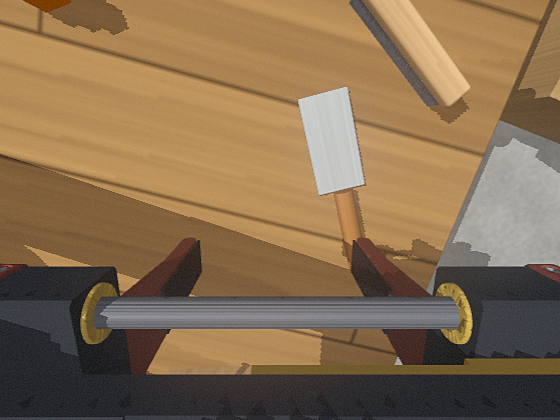

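Tool candidates in the top view are steel ones at (321,170) and (317,227). There are also blue (378,272) and (297,304), and orange (385,207) and (361,304). I'll check with close crops.

```bash
python3 - <<'E'
from h import *
crop('top0',170,140,370,280,4,'c1')
crop('scene0',170,150,350,280,4.4,'c2')
E
```

```text
(no output)
```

View pics/c1.png

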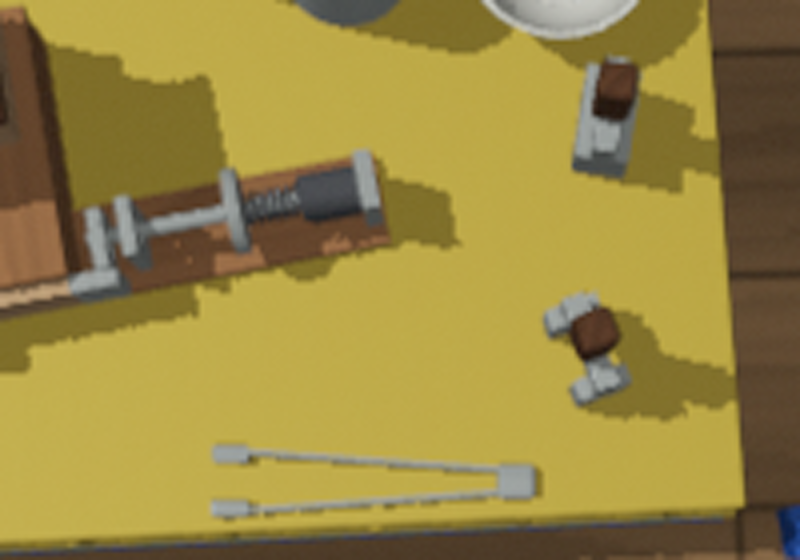

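View pics/c2.png

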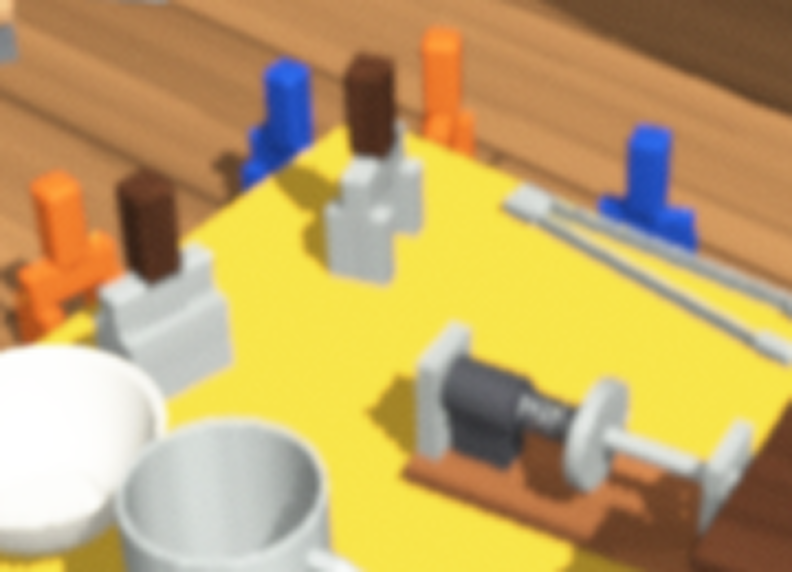

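The forked tool is the steel one at top (317,227): the crop shows a gap between its two prongs. The one at (321,170) is solid, so it's the paddle. Next I'll measure with both cameras.

```bash
cat >> h.py <<'E'
def cloud(d):
    K=d['mtx'];T=d['world_from_camera'];h,w=d['depth'].shape
    u,v=np.meshgrid(np.arange(w),np.arange(h));D=d['depth']
    c=np.stack([(u-K[0,2])/K[0,0]*D,(v-K[1,2])/K[1,1]*D,D],-1)
    P=c@T[:3,:3].T+T[:3,3]; P[D==0]=np.nan; return P
E
python3 - <<'E'
from h import *
t=load('top0'); s=load('scene0')
print('handle top',p3(t,319,221),p3(t,319,221,236))
print('crate',p3(t,330,260))
pt=p3(t,319,221,236)[:2]
for n,d in (('top',t),('scene',s)):
    P=cloud(d).reshape(-1,3); C=d['img'].reshape(-1,3)
    m=(np.hypot(P[:,0]-pt[0],P[:,1]-pt[1])<45)&(P[:,2]>128)
    Q=P[m];print(n,len(Q))
    h=Q[(Q[:,2]>225)]; print(' top of handle',len(h),h.mean(0).round(1),h.min(0).round(1),h.max(0).round(1))
    for lo,hi in((128,160),(158,168),(180,188)):
        w=Q[(Q[:,2]>lo)&(Q[:,2]<hi)]
        if len(w)>4:
            r=cv2.minAreaRect(w[:,:2].astype(np.float32)); print(lo,hi,len(w),np.array(r[0]).round(1),np.array(r[1]).round(1),round(r[2],1))
    # bar region
for n,d,pts in (('top',t,[(170+375/4,140+185/4),(170+235/4,140+205/4),(170+180/4,140+222/4),(170+130/4,140+230/4)]),):
    for p in pts: print(p,p3(d,*p).round(1))
for p in [(600,425),(655,452),(715,490),(445,390),(590,520)]:
    u,v=170+p[0]/4.4,150+p[1]/4.4; print('scene',p,p3(s,u,v).round(1))
E
```

```text
handle top [ 503.0449873  -188.73715944  239.60088876] [ 503.54679119 -189.00995591  236.        ]
crate [ 425.997702   -220.42368829  122.50830967]
top 333
 top of handle 108 [ 500.5 -188.1  235.5] [ 488.7 -199.7  225.3] [ 512.7 -176.3  240.3]
128 160 42 [ 499.9 -188.8] [54.1 31. ] 20.1
158 168 72 [ 500.8 -189. ] [55.4 31.8] 19.9
180 188 75 [ 500.9 -189.1] [54.9 14. ] 20.1
scene 738
 top of handle 103 [ 507.9 -187.4  234.2] [ 490.6 -202.3  225. ] [ 518.1 -176.1  240.7]
128 160 267 [ 506.1 -189.8] [57.  34.1] 18.9
158 168 99 [ 504.6 -187.9] [60.6 32.7] 14.7
180 188 64 [ 504.7 -190. ] [59.5 15.7] 20.2
(263.75, 186.25) [606.1 -66.6 128.4]
(228.75, 191.25) [582.9  10.8 188.8]
(215.0, 195.5) [577.1  44.8 171.6]
(202.5, 197.5) [570.2  71.3 186. ]
scene (600, 425) [589.3  15.3 174.2]
scene (655, 452) [584.9  41.8 170. ]
scene (715, 490) [591.8  77.5 173.8]
scene (445, 390) [610.9 -55.1 171.3]
scene (590, 520) [602.8  20.9 129.5]
```

```bash
python3 - <<'E'
from h import *
from scipy.spatial.transform import Rotation as R
t=load('top0'); s=load('scene0')
for n,d in (('top',t),('scene',s)):
    P=cloud(d).reshape(-1,3)
    m=(abs(P[:,0]-585)<60)&(P[:,1]>-90)&(P[:,1]<100)&(P[:,2]>150)
    Q=P[m]
    # collar & posts: z>176
    b=Q[(Q[:,2]>163)&(Q[:,2]<174)&(Q[:,1]>24)&(Q[:,1]<60)&(abs(Q[:,0]-583)<15)]
    if len(b)>4:
        vx,vy,x0,y0=cv2.fitLine(b[:,:2].astype(np.float32),cv2.DIST_HUBER,0,.01,.01).ravel(); print(n,'bar',len(b),np.degrees(np.arctan2(vy,vx)),x0,y0,np.percentile(b[:,2],[10,50,90]))
    h=Q[Q[:,2]>177]
    hh=np.histogram(h[:,1],bins=np.arange(-90,101,5)); print(list(zip(hh[1].astype(int),hh[0])))
    c=h[(h[:,1]>-5)&(h[:,1]<30)]; print('collar',c.mean(0),c.min(0),c.max(0),cv2.minAreaRect(c[:,:2].astype(np.float32)))
    c=h[(h[:,1]>60)&(h[:,1]<100)&(h[:,2]<195)]; 
    if len(c)>3:print('upright',c.mean(0),c.min(0),c.max(0),cv2.minAreaRect(c[:,:2].astype(np.float32)))
    c=h[(h[:,1]<-40)];print('endpost',c.mean(0),cv2.minAreaRect(c[:,:2].astype(np.float32)))
o=ctrl.get_obs(); print(o['ee_pos'],R.from_rotvec(o['orientation']).as_matrix().round(3))
E
```

```text
top bar 65 -77.85284 577.79803 42.88311 [166.17998964 168.63787688 171.27477535]
[(np.int64(-90), np.int64(0)), (np.int64(-85), np.int64(0)), (np.int64(-80), np.int64(0)), (np.int64(-75), np.int64(0)), (np.int64(-70), np.int64(28)), (np.int64(-65), np.int64(28)), (np.int64(-60), np.int64(18)), (np.int64(-55), np.int64(13)), (np.int64(-50), np.int64(10)), (np.int64(-45), np.int64(14)), (np.int64(-40), np.int64(12)), (np.int64(-35), np.int64(18)), (np.int64(-30), np.int64(12)), (np.int64(-25), np.int64(2)), (np.int64(-20), np.int64(1)), (np.int64(-15), np.int64(0)), (np.int64(-10), np.int64(0)), (np.int64(-5), np.int64(0)), (np.int64(0), np.int64(1)), (np.int64(5), np.int64(17)), (np.int64(10), np.int64(42)), (np.int64(15), np.int64(16)), (np.int64(20), np.int64(2)), (np.int64(25), np.int64(0)), (np.int64(30), np.int64(0)), (np.int64(35), np.int64(0)), (np.int64(40), np.int64(0)), (np.int64(45), np.int64(0)), (np.int64(50), np.int64(0)), (np.int64(55), np.int64(0)), (np.int64(60), np.int64(0)), (np.int64(65), np.int64(8)), (np.int64(70), np.int64(32)), (np.int64(75), np.int64(20)), (np
[... 1975 characters left out ...]
81953 185.67307728] [566.52918556  -3.29171844 177.00981018] [611.09851754  19.59278113 194.35080158] ((590.072021484375, 7.235081672668457), (43.878849029541016, 19.813173294067383), 12.419407844543457)
upright [578.30516784  73.60422034 184.61293022] [558.7693513   65.85692044 177.26501835] [594.0003684   78.78797418 188.8016056 ] ((576.50439453125, 72.51692962646484), (35.233272552490234, 8.760787963867188), 9.846050262451172)
endpost [601.83411004 -58.49670709 182.76053133] ((601.1944580078125, -56.210289001464844), (35.26826858520508, 32.15348815917969), 3.35988712310791)
[ 156.26261908 -604.71991547  222.1014899 ] [[-0.     0.968  0.25 ]
 [ 0.001  0.25  -0.968]
 [-1.     0.    -0.001]]
```

Call:
send_rows --pt "-37 0 0 -0.05" --pt "-37 0 0 -0.046" --pt "-36 0 0 0" --pt "0 33 -20 0" --pt "0 33 -20 0" --pt "0 33 -20 0" --pt "0 33 -20 0" --pt "0 33 -20 0" --pt "0 33 -20 0" --pt "0 33 -20 0" --fingers 1

```text
t: 0.98
ee_pos: [325.9, -389.8, 334.9]
orientation: [0.957, 1.356, -0.951]
ft_force: [-0.1, -0.7, -0.4]
width: 87.8
```

```bash
cat >> h.py <<'E'
from scipy.spatial.transform import Rotation as R
def go(x,y,z,ang=None):
    "delta in tool axes; ang: desired tool z dir in deg; turn applied first"
    o=ctrl.get_obs(); M=R.from_rotvec(o['orientation']).as_matrix(); p=o['ee_pos']
    a=np.degrees(np.arctan2(M[1,2],M[0,2]))
    print('t',o['t'],'p',p.round(1),'zang',a.round(2),'x',M[:,0].round(3),'q6',o['qpos'].round(2),'F',o['ft_force'].round(1),'w',o['width'].round(1))
    print('delta in tool now',(M.T@(np.array([x,y,z])-p)).round(1))
    if ang is not None:
        t=-np.radians(ang-a); M2=M@R.from_rotvec([t,0,0]).as_matrix()
        print('turn',t.round(3),'delta after turn',(M2.T@(np.array([x,y,z])-p)).round(1))
E
python3 -c "
from h import *
go(502,-189,330,-70)"
```

```text
Traceback (most recent call last):
  File "h.py", line 26, in go
    print('t',o['t'],'p',p.round(1),'zang',a.round(2),'x',M[:,0].round(3),'q6',o['qpos'].round(2),'F',o['ft_force'].round(1),'w',o['width'].round(1))
                                                                                                                                 ^^^^^^^^^^^^^^^^
AttributeError: 'float' object has no attribute 'round'
```

```bash
sed -i "s/o\['width'\].round(1)/round(o['width'],1)/" h.py
python3 -c "
from h import *
go(502,-189,330,-70)"
```

```text
t 0.9833 p [ 325.9 -389.8  334.9] zang -70.4 x [-0.001  0.005 -1.   ] q6 [-0.9   0.13  1.76  0.    1.26  0.33] F [-0.1 -0.7 -0.4] w 87.8
delta in tool now [   5.7  233.3 -130. ]
turn -0.007 delta after turn [   5.7  234.2 -128.4]
```

Call:
send_rows --pt "0 33.5 -18.5 0" --pt "0 33.5 -18.5 0" --pt "0 33.5 -18.5 0" --pt "0 33.5 -18.5 0" --pt "0 33.5 -18.5 0" --pt "0 33.5 -18.5 0" --pt "0 33.5 -18.5 -0.006" --pt "0 0 0 0" --pt "0 0 0 0"

```text
t: 1.73
ee_pos: [512.4, -170.4, 335.1]
orientation: [0.948, 1.361, -0.94]
ft_force: [0.3, -1.1, -1.2]
width: 88.1
```

```bash
python3 -c "
from h import *
snap('wrist','w1');go(502,-189,330,-70)"
```

```text
t 1.7833 p [ 512.3 -170.7  335.1] zang -69.7 x [-0.     0.007 -1.   ] q6 [-0.35  0.18  1.7   0.01  1.26  0.87] F [ 0.4  0.1 -0.3] w 87.9
delta in tool now [  5.  -16.   13.6]
turn 0.005 delta after turn [  5.  -15.9  13.7]
```

View pics/w1.png

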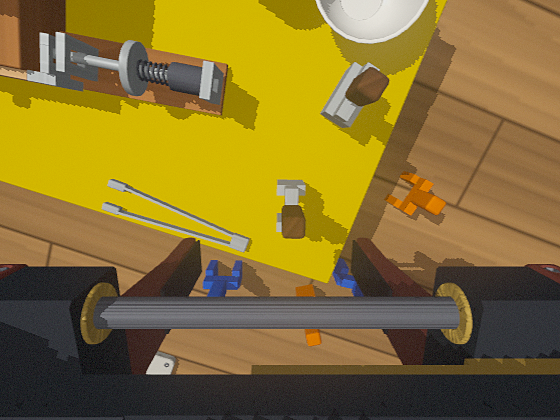

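The wrist view shows the fork with its handle top at (292,213), the paddle at (355,93), and the bar with its collar at (132,65). I'll enlarge it and measure.

```bash
python3 - <<'E'
from h import *
crop('w1',20,20,240,120,3.6,'c3')
crop('w1',240,150,340,260,5.4,'c4')
d=load('w1')
P=cloud(d).reshape(-1,3)
m=(np.hypot(P[:,0]-503,P[:,1]+189)<45)&(P[:,2]>128); Q=P[m]
for lo,hi in((140,170),(176,190),(228,245)):
    w=Q[(Q[:,2]>lo)&(Q[:,2]<hi)]; r=cv2.minAreaRect(w[:,:2].astype(np.float32)); print(lo,hi,len(w),w.mean(0).round(1),np.array(r[0]).round(1),np.array(r[1]).round(1),round(r[2],1))
m=(abs(P[:,0]-585)<60)&(P[:,1]>-90)&(P[:,1]<100)&(P[:,2]>150);Q=P[m]
b=Q[(Q[:,2]>160)&(Q[:,2]<174)&(Q[:,1]>24)&(Q[:,1]<60)&(abs(Q[:,0]-583)<15)]
vx,vy,x0,y0=cv2.fitLine(b[:,:2].astype(np.float32),cv2.DIST_HUBER,0,.01,.01).ravel(); print('bar',len(b),np.degrees(np.arctan2(vy,vx)),x0,y0,np.percentile(b[:,2],[5,50,95]))
c=Q[(Q[:,2]>175)&(Q[:,1]>-5)&(Q[:,1]<30)];print('collar',c.mean(0),cv2.minAreaRect(c[:,:2].astype(np.float32)))
c=Q[(Q[:,2]>174)&(Q[:,1]>55)&(Q[:,1]<85)];print('up',c.mean(0),c[:,1].min(),cv2.minAreaRect(c[:,:2].astype(np.float32)))
c=P[(P[:,2]>115)&(P[:,2]<135)&(abs(P[:,0]-470)<20)&(abs(P[:,1]+120)<30)];print('crate',np.median(c[:,2]))
E
```

```text
140 170 334 [ 515.8 -182.8  158.5] [ 503.4 -190.2] [56.4 31.3] 18.7
176 190 237 [ 521.4 -183.6  183.6] [ 520.8 -182.4] [18.4 17. ] 22.2
228 245 541 [ 504.2 -189.5  234.8] [ 503.3 -189.9] [22.3 21.4] 21.0
bar 355 -79.611374 580.2159 43.34188 [166.03310491 168.95155567 170.59740519]
collar [586.05902783  10.02997264 184.42840819] ((586.9756469726562, 5.532199859619141), (47.55652618408203, 21.405559539794922), 8.793996810913086)
up [571.18829035  73.5565377  181.49311717] 65.55555190866687 ((567.7163696289062, 75.47152709960938), (50.247623443603516, 19.49444007873535), 1.2649710178375244)
crate 119.78294729018126
```

View pics/c3.png

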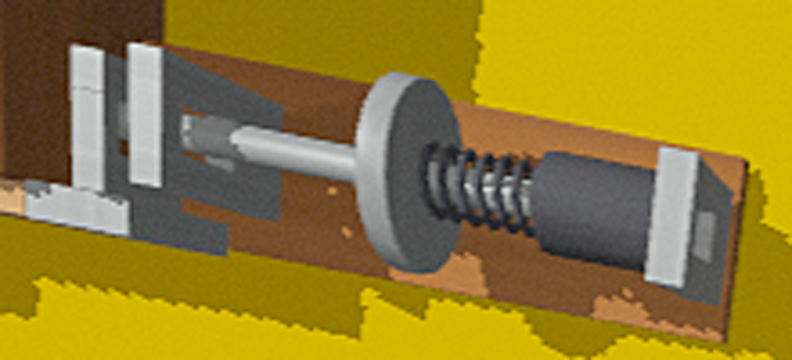

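View pics/c4.png

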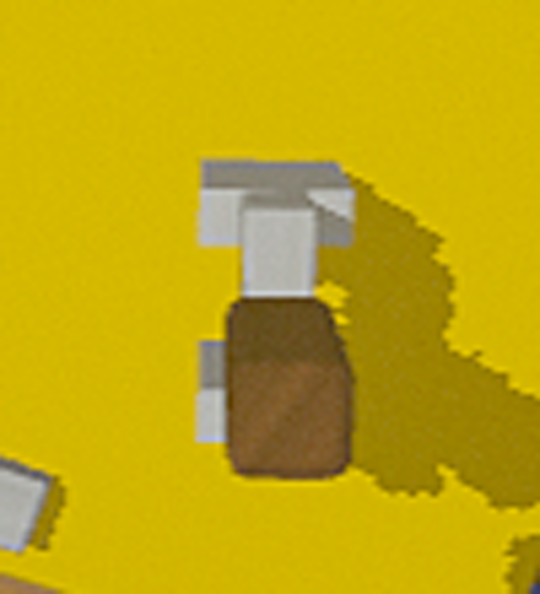

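```bash
python3 -c "
from h import *
go(503.3,-189.8,260,-70)"
```

```text
t 1.7833 p [ 512.3 -170.7  335.1] zang -69.7 x [-0.     0.007 -1.   ] q6 [-0.35  0.18  1.7   0.01  1.26  0.87] F [ 0.4  0.1 -0.3] w 87.9
delta in tool now [ 74.9 -15.2  15.3]
turn 0.005 delta after turn [ 74.9 -15.1  15.4]
```

Call:
send_rows --pt "25 -8 7.7 0.005" --pt "25 -7.2 7.7 0" --pt "15 0 0 0" --pt "10 0 0 0" --pt "0 0 0 0" --pt "0 0 0 0"

```text
t: 2.28
ee_pos: [499.8, -195.7, 258.3]
orientation: [0.957, 1.355, -0.949]
ft_force: [0.2, 0.2, 0.5]
width: 88.0
```

```bash
python3 -c "
from h import *
go(503.3,-189.8,193,-70)"
```

```text
t 2.2833 p [ 499.8 -195.7  258.3] zang -70.35 x [ 0.001  0.005 -1.   ] q6 [-0.4   0.25  1.79  0.01  1.1   0.83] F [0.2 0.2 0.5] w 88.0
delta in tool now [65.4  5.1 -4.1]
turn -0.006 delta after turn [65.4  5.2 -4. ]
```

Call:
send_rows --pt "0 4 -3 -0.005" --pt "0 0 0 0" --pt "15 0 0 0" --pt "15 0 0 0" --pt "12 0 0 0" --pt "10 0 0 0" --pt "5 0 0 0" --pt "0 0 0 0" --pt "0 0 0 0"

```text
t: 3.03
ee_pos: [508.5, -192.9, 207.5]
orientation: [0.953, 1.342, -0.94]
ft_force: [-0.4, 0.2, 0.4]
width: 88.1
```

```bash
python3 -c "
from h import *
go(503.3,-189.8,193,-70)"
```

```text
t 3.0333 p [ 508.5 -192.9  207.5] zang -70.01 x [ 0.015 -0.    -1.   ] q6 [-0.39  0.32  1.83  0.01  0.98  0.83] F [-0.4  0.2  0.4] w 88.1
delta in tool now [14.5 -4.  -4.8]
turn -0.0 delta after turn [14.5 -4.  -4.8]
```

Call:
send_rows --pt "0 -3 -4 0" --pt "0 0 0 0" --pt "4 0 0 0" --pt "4 0 0 0" --pt "4 0 0 0" --pt "0 0 0 0" --pt "0 0 0 0"

```text
t: 3.62
ee_pos: [505.4, -190.4, 196.9]
orientation: [0.953, 1.337, -0.938]
ft_force: [0.2, -0.9, 0.4]
width: 87.9
```

```bash
python3 -c "
from h import *
snap('wrist','w2');snap('scene','s2');go(503.3,-189.8,193,-70)"
```

```text
t 3.7167 p [ 505.4 -190.4  197. ] zang -70.0 x [ 0.019 -0.002 -1.   ] q6 [-0.39  0.32  1.85  0.01  0.95  0.83] F [ 0.6 -0.8  0.3] w 87.5
delta in tool now [ 3.9 -1.9 -1.3]
turn -0.0 delta after turn [ 3.9 -1.9 -1.3]
```

View pics/w2.png

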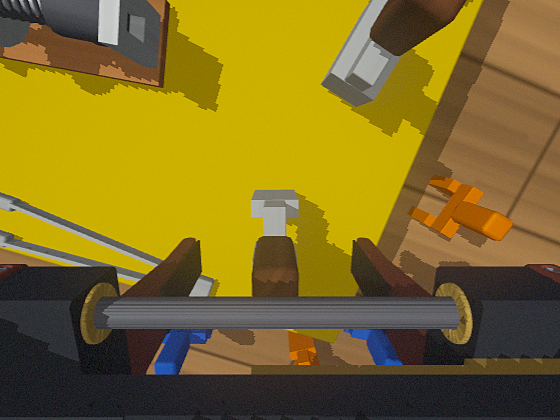

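Call:
send_rows --pt "3 -2 -1 0" --pt "0 0 0 0"

```text
t: 3.88
ee_pos: [503.2, -190.2, 193.8]
orientation: [0.953, 1.337, -0.938]
ft_force: [-0.6, -0.3, -0.4]
width: 88.1
```

Call:
send_rows --pt "0 0 0 0" --pt "0 0 0 0" --pt "0 0 0 0" --pt "0 0 0 0" --pt "0 0 0 0" --pt "0 0 0 0" --pt "0 0 0 0" --pt "0 0 0 0" --fingers 0

```text
t: 4.55
ee_pos: [503.3, -190.3, 194.0]
orientation: [0.954, 1.336, -0.938]
ft_force: [-0.6, 0.7, 0.2]
width: 38.0
```

```bash
python3 -c "
from h import *
go(503.3,-189.8,193,-70)"
```

```text
t 4.55 p [ 503.3 -190.3  194. ] zang -70.01 x [ 0.02  -0.002 -1.   ] q6 [-0.39  0.33  1.86  0.01  0.94  0.83] F [-0.6  0.7  0.2] w 38.0
delta in tool now [ 1.   0.1 -0.5]
turn -0.0 delta after turn [ 1.   0.1 -0.5]
```

Call:
send_rows --pt "0 0 0 0" --pt "0 0 0 0" --pt "0 0 0 0" --pt "0 0 0 0" --pt "0 0 0 0" --pt "0 0 0 0"

```text
t: 5.05
ee_pos: [503.3, -190.1, 194.1]
orientation: [0.954, 1.337, -0.938]
ft_force: [-0.2, 0.6, -0.0]
width: 21.9
```

```bash
python3 -c "
from h import *
go(503.3,-189.8,193,-70)"
```

```text
t 5.05 p [ 503.3 -190.1  194.1] zang -70.01 x [ 0.019 -0.002 -1.   ] q6 [-0.39  0.33  1.86  0.01  0.94  0.83] F [-0.2  0.6 -0. ] w 21.9
delta in tool now [ 1.1  0.1 -0.3]
turn -0.0 delta after turn [ 1.1  0.1 -0.3]
```

Call:
send_rows --pt "-5 0 0 0" --pt "-10 0 0 0" --pt "-15 0 0 0" --pt "-20 0 0 0" --pt "-20 0 0 0" --pt "-20 0 0 0" --pt "-15 0 0 0" --pt "-10 0 0 0" --pt "0 0 0 0" --pt "0 0 0 0"

```text
t: 5.88
ee_pos: [498.5, -189.2, 316.9]
orientation: [0.953, 1.342, -0.94]
ft_force: [-1.0, -0.4, -2.8]
width: 22.2
```

```bash
python3 -c "
from h import *
snap('scene','s3');go(576,38,310,-79.6)"
```

```text
t 5.9333 p [ 498.5 -189.2  316.8] zang -70.01 x [ 0.015 -0.001 -1.   ] q6 [-0.39  0.18  1.74  0.01  1.2   0.83] F [ 0.6 -0.3 -2.3] w 22.0
delta in tool now [   7.7  150.4 -187. ]
turn 0.167 delta after turn [   7.7  117.1 -209.5]
```

View pics/s3.png

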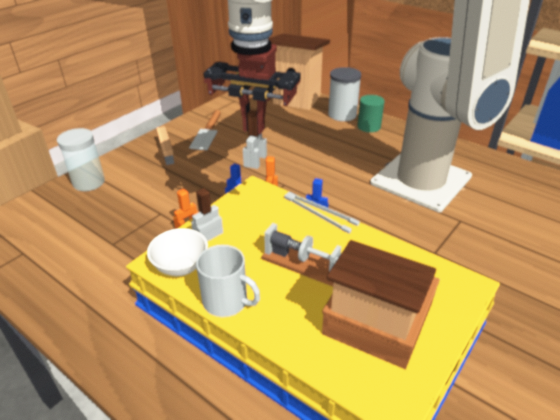

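Call:
send_rows --pt "0 0 0 0.085" --pt "0 0 0 0.08" --pt "0 0 0 0" --pt "0 4 -25 0" --pt "0 4 -25 0" --pt "0 4 -25 0" --pt "0 4 -25 0" --pt "0 4 -25 0" --pt "0 0 0 0" --pt "0 0 0 0"

```text
t: 6.77
ee_pos: [490.4, -57.5, 306.3]
orientation: [1.068, 1.298, -1.067]
ft_force: [0.3, -0.9, -2.5]
width: 22.1
```

```bash
python3 -c "
from h import *
snap('wrist','w4');go(576,38,310,-79.6)"
```

```text
t 6.8167 p [490.3 -57.6 306.2] zang -79.08 x [-0.003  0.004 -1.   ] q6 [-0.14  0.13  1.82  0.    1.19  1.24] F [-0.2 -0.2 -2.9] w 21.9
delta in tool now [ -3.7 102.2 -77.7]
turn 0.009 delta after turn [ -3.7 101.5 -78.6]
```

View pics/w4.png

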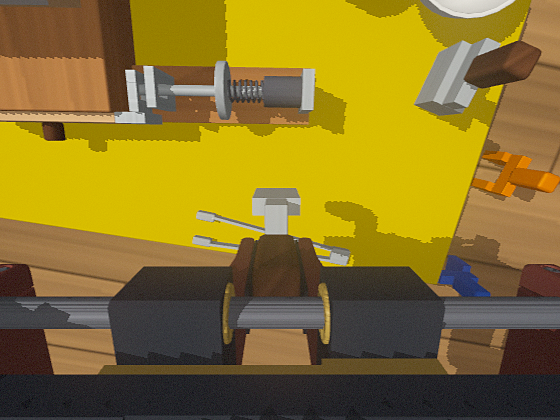

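```bash
python3 - <<'E'
from h import *
crop('w4',110,50,330,140,3.6,'c5')
d=load('w4');P=cloud(d)
o=ctrl.get_obs();M=R.from_rotvec(o['orientation']).as_matrix();p=o['ee_pos']
L=(P-p)@M   # tool coords
for u in (170,180,190,200,210):
    col=L[80:102,u]; Z=P[80:102,u,2]; i=np.where(Z>158)[0]; print(u,80+i.min(),80+i.max(),col[i].mean(0).round(1),Z[i].max().round(1))
q=L.reshape(-1,3); w=P.reshape(-1,3)
def rep(n,m):
    print(n,m.sum(),q[m].min(0).round(1),q[m].max(0).round(1),w[m].mean(0).round(1))
uv=np.mgrid[0:420,0:560].reshape(2,-1); V,U=uv
rep('collar',(w[:,2]>174)&(U>205)&(U<240)&(V<125)&(V>55))
rep('upright',(w[:,2]>160)&(U>140)&(U<172)&(V<112)&(V>60))
rep('fork prong',(U>250)&(U<302)&(V>188)&(V<216)&(w[:,2]>190))
rep('web',(U>262)&(U<288)&(V>217)&(V<233)&(w[:,2]>190))
E
```

```text
170 85 95 [137.6 107.8 -98.7] 170.0
180 85 94 [137.2 108.2 -89.2] 170.0
190 85 95 [137.5 107.8 -80. ] 171.4
200 85 95 [137.5 107.8 -70.6] 170.3
210 85 96 [137.9 107.4 -61.4] 169.6
collar 666 [114.   83.4 -54. ] [132.  131.3 -33.2] [585.8  10.4 184.8]
upright 1000 [ 119.2   88.8 -127.4] [146.4 125.7 -97.2] [574.8  72.5 176.3]
fork prong 1237 [  9.   15.6 -16. ] [68.5 27.8 16. ] [514.4 -52.9 274.1]
web 350 [ 8.7 10.3 -6.9] [12.1 19.7  7.1] [505.1 -54.7 295.8]
```

View pics/c5.png

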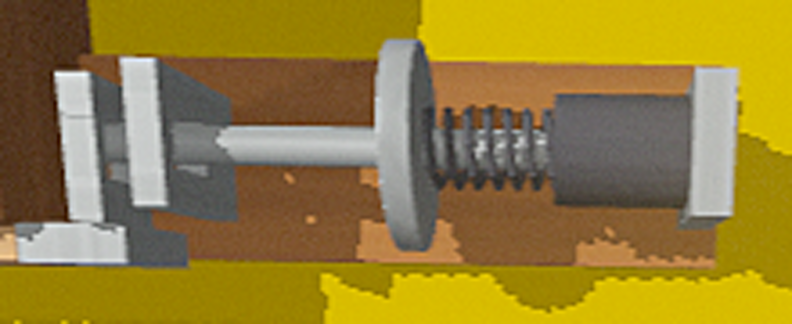

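```bash
python3 - <<'E'
from h import *
d=load('w4');P=cloud(d)
o=ctrl.get_obs();M=R.from_rotvec(o['orientation']).as_matrix();p=o['ee_pos']
q=((P-p)@M).reshape(-1,3); w=P.reshape(-1,3);V,U=np.mgrid[0:420,0:560].reshape(2,-1)
for n,m in (('collar',(w[:,2]>182)&(U>205)&(U<240)&(V<125)&(V>55)),('up',(w[:,2]>178)&(U>142)&(U<172)&(V<112)&(V>60)),('loop',(w[:,2]>178)&(U>110)&(U<142)&(V<112)&(V>60))):
    print(n,m.sum(),np.percentile(q[m],[1,10,50,90,99],axis=0).round(1).tolist(),np.percentile(w[m,2],[50,99]))
# rays: collar top-left edge in crop (377,120)->u,v at z=190 ; upright right top edge(162,130) at z=184
for u,v,z in((110+379/3.6,50+145/3.6,190),(110+162/3.6,50+130/3.6,184),(110+122/3.6,50+60/3.6,184),(110+300/3.6,50+145/3.6,164),(110+300/3.6,50+127/3.6,164),(110+300/3.6,50+163/3.6,164)):
    print((M.T@(p3(d,u,v,z)-p)).round(1))
E
```

```text
collar 468 [[114.3, 88.7, -53.5], [115.3, 92.7, -52.6], [117.6, 107.4, -49.1], [122.5, 122.5, -45.8], [124.0, 126.5, -45.4]] [188.46114288 191.80691989]
up 498 [[119.6, 91.7, -115.6], [120.5, 94.9, -114.4], [121.7, 109.0, -110.3], [125.2, 122.1, -107.4], [128.1, 125.3, -107.0]] [184.6609895 186.8076833]
loop 483 [[123.8, 88.3, -149.4], [124.6, 90.9, -148.4], [125.7, 104.6, -129.6], [127.0, 119.5, -125.7], [128.3, 122.8, -125.1]] [180.78187065 182.75094876]
[116.1 104.8 -52.3]
[ 122.4  109.  -106.7]
[ 122.4  124.8 -114.8]
[142.3 108.2 -78.1]
[142.2 112.6 -77.8]
[142.3 103.7 -78.4]
```

```bash
python3 - <<'E'
from h import *
o=ctrl.get_obs();M=R.from_rotvec(o['orientation']).as_matrix();p=o['ee_pos']
for dz in(-80,):
  print('place',p+M@[0,108,dz]+0)
T=p+M@[0,108,-80]
print('at bar depth', p+M@[136,108,-80])
go(T[0],T[1],306,-79.4)
E
```

```text
place [581.21563355  41.36849455 306.26081187]
at bar depth [580.80495688  41.89444036 170.26244891]
t 6.8167 p [490.3 -57.6 306.2] zang -79.08 x [-0.003  0.004 -1.   ] q6 [-0.14  0.13  1.82  0.    1.19  1.24] F [-0.2 -0.2 -2.9] w 21.9
delta in tool now [  0.3 108.  -80. ]
turn 0.006 delta after turn [  0.3 107.6 -80.6]
```

Call:
send_rows --pt "0 10 -7 0" --pt "0 18 -13 0" --pt "0 18 -13 0" --pt "0 18 -13 0" --pt "0 18 -13 0" --pt "0 10 -8 0" --pt "0 5 -4 0" --pt "0 0 0 0" --pt "0 0 0 0"

```text
t: 7.57
ee_pos: [578.3, 29.4, 302.8]
orientation: [1.07, 1.299, -1.073]
ft_force: [-0.4, 0.2, -3.2]
width: 21.5
```

```bash
python3 -c "
from h import *
go(581,41.6,300,-79.3)"
```

```text
t 7.5667 p [578.3  29.4 302.8] zang -79.3 x [-0.007  0.003 -1.   ] q6 [0.03 0.28 1.65 0.   1.22 1.41] F [-0.4  0.2 -3.2] w 21.5
delta in tool now [  2.8   4.9 -11.5]
turn 0.0 delta after turn [  2.8   4.9 -11.5]
```

Call:
send_rows --pt "0 4 -8 0" --pt "0 0 -2 0" --pt "0 0 0 0" --pt "10 0 0 0" --pt "15 0 0 0" --pt "10 0 0 0" --pt "0 0 0 0" --pt "0 0 0 0"

```text
t: 8.23
ee_pos: [577.7, 37.9, 265.5]
orientation: [1.071, 1.297, -1.076]
ft_force: [-0.7, 0.2, -2.3]
width: 21.8
```

```bash
python3 -c "
from h import *
go(581,41.6,214,-79.3);snap('wrist','w5');snap('scene','s5');snap('top','t5');crop('s5',220,100,420,300,3,'c6');crop('t5',120,120,300,260,4,'c7')"
```

```text
t 8.2333 p [577.7  37.9 265.5] zang -79.47 x [-0.007  0.002 -1.   ] q6 [0.04 0.31 1.69 0.   1.15 1.43] F [-0.7  0.2 -2.3] w 21.8
delta in tool now [51.5  4.3 -2.9]
turn -0.003 delta after turn [51.5  4.3 -2.9]
```

View pics/w5.png

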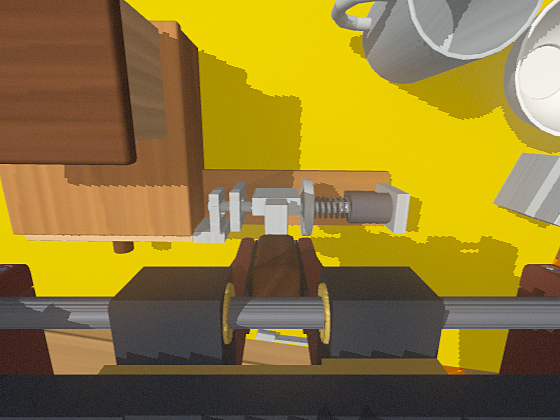

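View pics/c6.png

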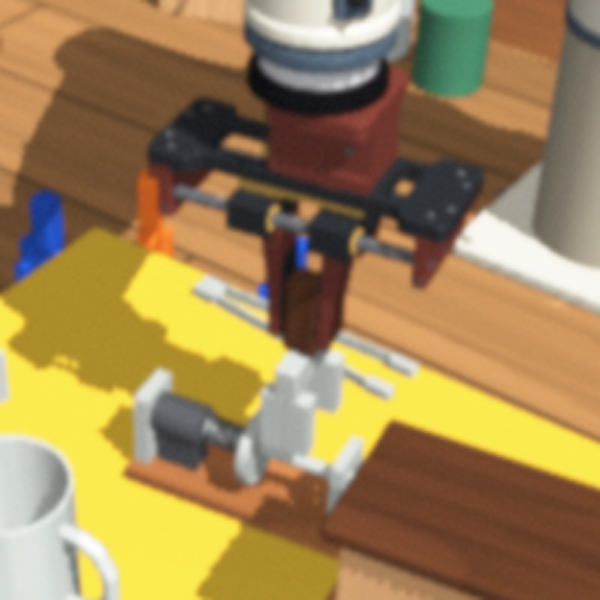

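View pics/c7.png

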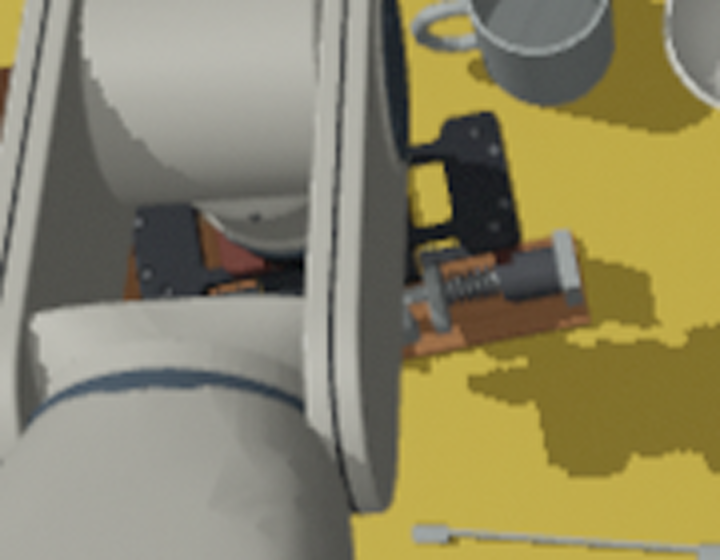

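```bash
python3 - <<'E'
from h import *
crop('w5',190,160,430,260,3.3,'c8')
d=load('w5');P=cloud(d)
o=ctrl.get_obs();M=R.from_rotvec(o['orientation']).as_matrix();p=o['ee_pos']
q=((P-p)@M).reshape(-1,3); w=P.reshape(-1,3);V,U=np.mgrid[0:420,0:560].reshape(2,-1)
for n,m in (('collar',(w[:,2]>180)&(w[:,2]<195)&(U>302)&(U<318)&(V>170)&(V<230)),('up',(w[:,2]>178)&(w[:,2]<190)&(U>226)&(U<250)&(V<225)&(V>175)),('bar',(w[:,2]>160)&(w[:,2]<175)&(U>240)&(U<252)&(V<225)&(V>195)),('prong',(w[:,2]>195)&(U>245)&(U<302)&(V>185)&(V<214)),('endpost',(w[:,2]>160)&(w[:,2]<195)&(U>388)&(U<412)&(V<240)&(V>175))):
    print(n,m.sum(),np.percentile(q[m],[1,10,50,90,99],axis=0).round(1).tolist(),np.percentile(w[m,2],[50,99]))
E
```

```text
collar 440 [[74.9, -10.8, 23.2], [75.7, -6.5, 23.6], [77.8, 8.3, 26.9], [83.3, 20.8, 30.4], [85.8, 24.2, 31.2]] [188.47483504 191.38686605]
up 357 [[80.0, -6.8, -38.6], [80.8, -3.9, -37.8], [81.8, 8.3, -34.2], [83.3, 19.2, -30.8], [87.0, 21.0, -30.6]] [184.6920608  186.40704209]
bar 147 [[95.5, -11.4, -31.1], [96.4, -5.4, -30.8], [97.8, 4.4, -27.0], [101.7, 8.5, -22.5], [105.7, 12.3, -21.6]] [168.62206266 170.93622158]
prong 1166 [[10.6, 15.8, -15.4], [11.7, 18.8, -12.6], [33.6, 25.9, 0.0], [58.6, 26.6, 13.3], [68.4, 26.9, 16.0]] [232.67003874 255.6377296 ]
endpost 784 [[79.8, -14.0, 97.7], [80.5, -10.1, 99.9], [81.8, 5.6, 102.8], [91.0, 18.9, 108.8], [101.3, 19.8, 110.2]] [184.23397762 186.29275839]
```

View pics/c8.png

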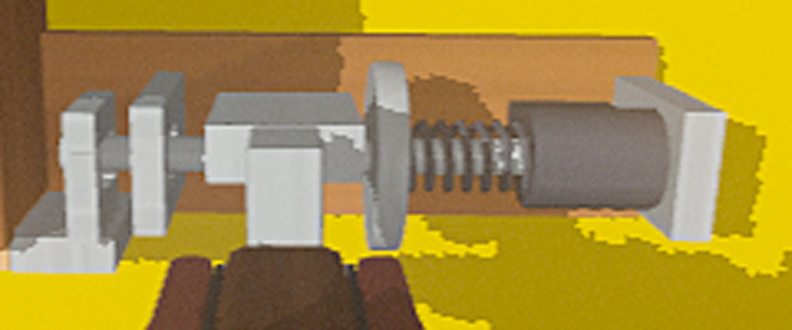

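Call:
send_rows --pt "0 4 -3 0" --pt "0 1 0 0" --pt "0 0 0 0" --pt "6 0 0 0" --pt "8 0 0 0" --pt "0 0 0 0" --pt "0 0 0 0"

```text
t: 8.97
ee_pos: [584.6, 42.6, 253.1]
orientation: [1.074, 1.293, -1.072]
ft_force: [0.9, -0.4, -2.1]
width: 21.9
```

```bash
python3 -c "
from h import *
go(582,41.6,214,-79.3)"
```

```text
t 8.9667 p [584.6  42.6 253.1] zang -79.45 x [-0.001  0.002 -1.   ] q6 [0.05 0.33 1.69 0.   1.12 1.44] F [ 0.9 -0.4 -2.1] w 21.9
delta in tool now [39.1 -2.7  0.6]
turn -0.003 delta after turn [39.1 -2.7  0.6]
```

Call:
send_rows --pt "6 -1.5 0 0" --pt "8 0 0 0" --pt "6 0 0 0" --pt "0 0 0 0" --pt "0 0 0 0"

```text
t: 9.38
ee_pos: [582.1, 42.2, 230.0]
orientation: [1.073, 1.294, -1.074]
ft_force: [0.0, 0.8, -2.0]
width: 22.1
```

```bash
python3 -c "
from h import *
go(582.5,41.6,214,-79.3)"
```

```text
t 9.3833 p [582.1  42.2 230. ] zang -79.46 x [-0.003  0.002 -1.   ] q6 [0.05 0.36 1.72 0.   1.07 1.44] F [ 0.   0.8 -2. ] w 22.1
delta in tool now [16.   0.3  0.7]
turn -0.003 delta after turn [16.   0.3  0.7]
```

Call:
send_rows --pt "6 0 0 0" --pt "6 0 0 0" --pt "3 0 0 0" --pt "0 0 0 0" --pt "0 0 0 0"

```text
t: 9.8
ee_pos: [582.2, 42.2, 213.2]
orientation: [1.073, 1.294, -1.074]
ft_force: [-0.5, 0.2, -3.2]
width: 21.7
```

```bash
python3 -c "
from h import *
snap('wrist','w6');snap('scene','s6');crop('w6',150,120,450,300,2.6,'c9');crop('s6',220,150,400,300,4.2,'c10')
go(582.5,41.6,214,-79.3)"
```

```text
t 9.9 p [582.3  42.2 213.5] zang -79.46 x [-0.003  0.002 -1.   ] q6 [0.05 0.38 1.73 0.   1.04 1.44] F [ 0.1 -0.  -1.7] w 22.0
delta in tool now [-0.5  0.1  0.6]
turn -0.003 delta after turn [-0.5  0.1  0.6]
```

View pics/c9.png

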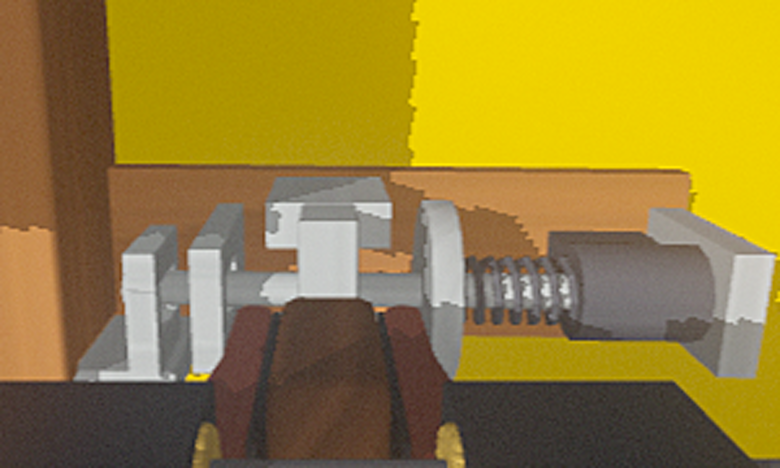

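View pics/c10.png

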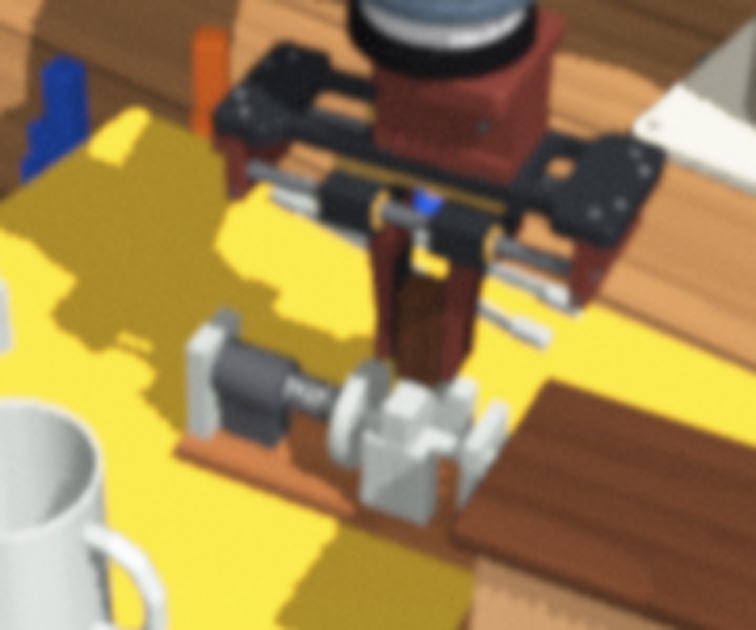

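Call:
send_rows --pt "0 0 4 0" --pt "0 0 5 0" --pt "0 0 5 0" --pt "0 0 4 0" --pt "0 0 4 0" --pt "0 0 0 0" --pt "0 0 0 0"

```text
t: 10.48
ee_pos: [586.7, 20.0, 214.2]
orientation: [1.078, 1.296, -1.072]
ft_force: [-0.4, 3.2, -3.5]
width: 21.8
```

```bash
python3 -c "
from h import *
go(582.5,41.6,214,-79.3)"
```

```text
t 10.4833 p [586.7  20.  214.2] zang -79.55 x [-0.002  0.006 -1.   ] q6 [0.01 0.38 1.72 0.01 1.04 1.4 ] F [-0.4  3.2 -3.5] w 21.8
delta in tool now [  0.3  -0.3 -22. ]
turn -0.004 delta after turn [  0.3  -0.2 -22. ]
```

Call:
send_rows --pt "0 0 4 0" --pt "0 0 4 0" --pt "0 0 0 0" --pt "0 0 0 0" --pt "0 0 0 0" --pt "0 0 0 0" --pt "0 0 0 0"

```text
t: 11.07
ee_pos: [588.1, 12.4, 214.2]
orientation: [1.079, 1.298, -1.072]
ft_force: [-0.5, 3.7, -2.9]
width: 21.8
```

```bash
python3 -c "
from h import *
go(582.5,41.6,214,-79.3)
snap('wrist','w7');snap('scene','s7');crop('w7',0,120,450,330,1.75,'c11');crop('s7',220,150,460,370,2.7,'c12');snap('top','t7')"
```

```text
t 11.0667 p [588.1  12.4 214.2] zang -79.59 x [-0.003  0.008 -1.   ] q6 [-0.    0.38  1.72  0.01  1.05  1.38] F [-0.5  3.7 -2.9] w 21.8
delta in tool now [  0.4  -0.2 -29.7]
turn -0.005 delta after turn [  0.4  -0.1 -29.7]
```

View pics/c11.png

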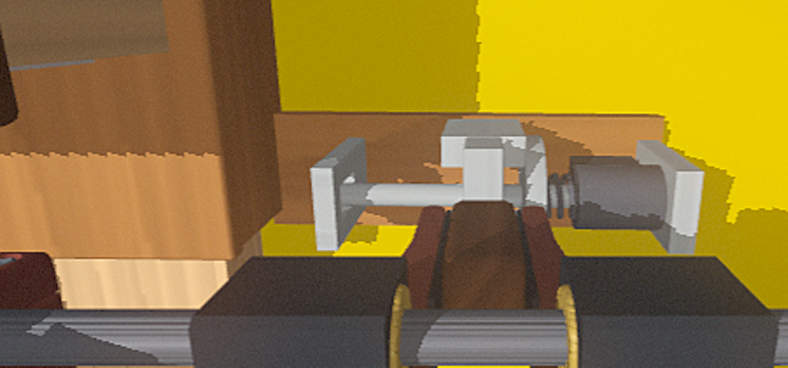

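View pics/c12.png

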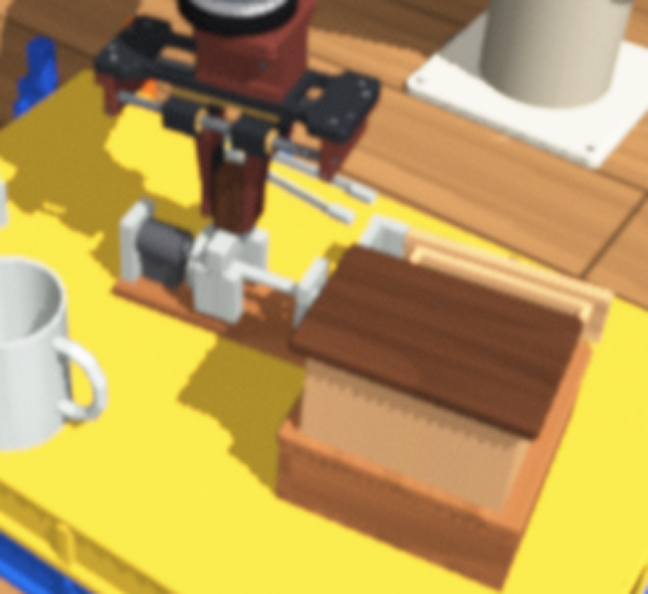

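View pics/t7.png

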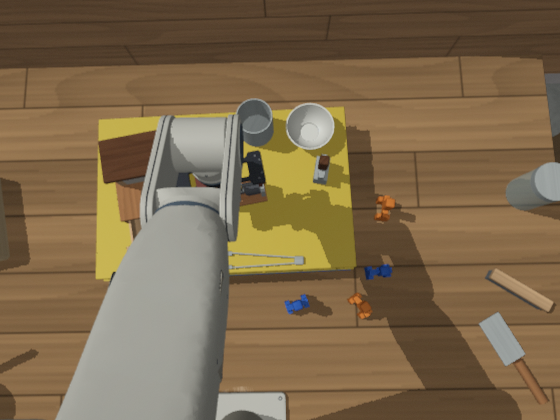

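The tray is out: in the scene crop it shows on the robot side with the loop at (385,235). Next I'll ease the collar back and lift off.

Call:
send_rows --pt "0 0 -5 0" --pt "0 0 -5 0" --pt "0 0 -5 0" --pt "0 0 -5 0" --pt "0 0 -4 0" --pt "0 0 0 0" --pt "0 0 0 0"

```text
t: 11.8
ee_pos: [583.8, 37.2, 214.5]
orientation: [1.075, 1.295, -1.071]
ft_force: [0.3, 0.7, -2.1]
width: 21.9
```

```bash
python3 -c "
from h import *
go(582.3,42.0,306,-79.3)"
```

```text
t 11.8 p [583.8  37.2 214.5] zang -79.46 x [-0.001  0.004 -1.   ] q6 [0.04 0.37 1.73 0.01 1.04 1.43] F [ 0.3  0.7 -2.1] w 21.9
delta in tool now [-91.4  -0.7  -5.5]
turn -0.003 delta after turn [-91.4  -0.7  -5.5]
```

Call:
send_rows --pt "0 0 -4 0" --pt "-8 0 0 0" --pt "-8 0 0 0" --pt "-10 0 0 0" --pt "-12 0 0 0" --pt "-15 0 0 0" --pt "-15 0 0 0" --pt "-15 0 0 0" --pt "0 0 0 0" --pt "0 0 0 0"

```text
t: 12.63
ee_pos: [584.2, 39.3, 308.6]
orientation: [1.077, 1.289, -1.069]
ft_force: [0.4, 0.1, -2.2]
width: 21.8
```

```bash
python3 -c "
from h import *
go(503.3,-190.1,300,-70)
snap('scene','s8')"
```

```text
t 12.6333 p [584.2  39.3 308.6] zang -79.52 x [ 0.004  0.003 -1.   ] q6 [0.05 0.28 1.64 0.   1.22 1.43] F [ 0.4  0.1 -2.2] w 21.8
delta in tool now [   7.7 -121.3  210.9]
turn -0.166 delta after turn [   7.7 -154.5  187.9]
```

View pics/s8.png

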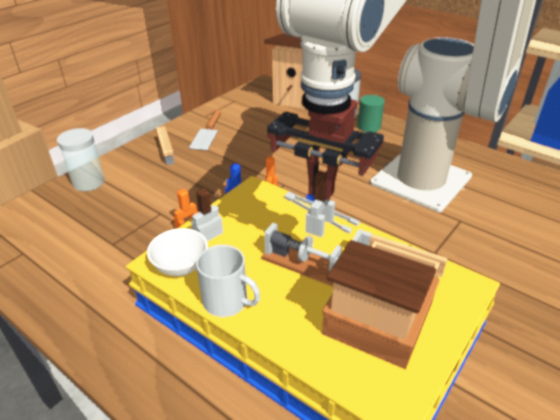

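Call:
send_rows --pt "0 -8 14 0" --pt "0 -13 23 0" --pt "0 -15 27 0" --pt "0 -15 27 0" --pt "0 -15 27 0" --pt "0 -15 27 0" --pt "0 -15 27 0" --pt "0 -8 14 0" --pt "0 0 0 0" --pt "0 0 0 0"

```text
t: 13.52
ee_pos: [509.3, -169.4, 299.5]
orientation: [1.073, 1.3, -1.073]
ft_force: [0.6, 0.5, -2.5]
width: 22.0
```

```bash
python3 -c "
from h import *
go(503.3,-190.1,300,-70)"
```

```text
t 13.5167 p [ 509.3 -169.4  299.5] zang -79.37 x [-0.006  0.006 -1.   ] q6 [-0.35  0.21  1.74  0.    1.19  1.04] F [ 0.6  0.5 -2.5] w 22.0
delta in tool now [-0.6 -9.7 19.3]
turn -0.164 delta after turn [ -0.6 -12.7  17.4]
```

Call:
send_rows --pt "0 0 0 -0.085" --pt "0 0 0 -0.079" --pt "0 0 0 0" --pt "0 -5 7 0" --pt "0 -4 6 0" --pt "0 0 0 0" --pt "10 0 0 0" --pt "10 0 0 0" --pt "0 0 0 0" --pt "0 0 0 0"

```text
t: 14.35
ee_pos: [505.0, -181.3, 274.3]
orientation: [0.95, 1.369, -0.948]
ft_force: [-0.3, -0.3, -2.9]
width: 21.7
```

```bash
python3 -c "
from h import *
go(503.3,-190.1,194,-70)"
```

```text
t 14.35 p [ 505.  -181.3  274.3] zang -69.93 x [-0.01   0.009 -1.   ] q6 [-0.37  0.24  1.77  0.    1.15  0.85] F [-0.3 -0.3 -2.9] w 21.7
delta in tool now [80.2 -4.1  8.6]
turn 0.001 delta after turn [80.2 -4.1  8.6]
```

Call:
send_rows --pt "0 -2 6 0" --pt "0 0 2 0" --pt "0 0 0 0" --pt "12 0 0 0" --pt "14 0 0 0" --pt "14 0 0 0" --pt "8 0 0 0" --pt "0 0 0 0" --pt "0 0 0 0"

```text
t: 15.1
ee_pos: [507.4, -191.3, 226.4]
orientation: [0.951, 1.364, -0.948]
ft_force: [0.4, 0.5, -2.6]
width: 21.8
```

```bash
python3 -c "
from h import *
go(504.5,-190.7,194,-70)"
```

```text
t 15.1 p [ 507.4 -191.3  226.4] zang -70.01 x [-0.006  0.007 -1.   ] q6 [-0.38  0.3   1.8   0.    1.04  0.83] F [ 0.4  0.5 -2.6] w 21.8
delta in tool now [32.5 -2.5 -1.3]
turn -0.0 delta after turn [32.5 -2.5 -1.3]
```

Call:
send_rows --pt "8 -2 -1 0" --pt "8 0 0 0" --pt "5 0 0 0" --pt "0 0 0 0" --pt "0 0 0 0"

```text
t: 15.52
ee_pos: [506.1, -191.4, 205.4]
orientation: [0.952, 1.36, -0.947]
ft_force: [0.5, 0.3, -2.7]
width: 22.0
```

```bash
python3 -c "
from h import *
go(504.5,-190.7,194,-70)
snap('wrist','w9');crop('w9',180,130,380,280,3.5,'c13')"
```

```text
t 15.5167 p [ 506.1 -191.4  205.4] zang -70.01 x [-0.003  0.006 -1.   ] q6 [-0.39  0.32  1.83  0.    0.99  0.83] F [ 0.5  0.3 -2.7] w 22.0
delta in tool now [11.4 -1.2 -1.1]
turn -0.0 delta after turn [11.4 -1.2 -1.1]
```

View pics/c13.png

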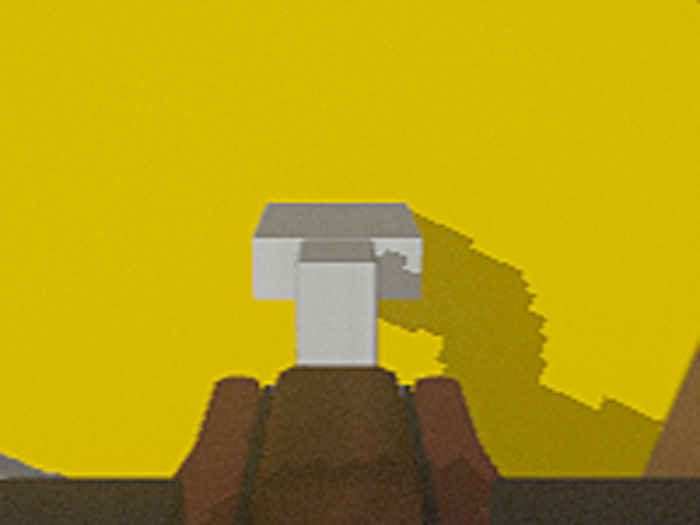

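Nearly down. I'll lower the last bit gently.

Call:
send_rows --pt "4 -1 -0.5 0" --pt "3 0 0 0" --pt "2 0 0 0" --pt "0 0 0 0" --pt "0 0 0 0"

```text
t: 15.98
ee_pos: [505.2, -191.3, 196.2]
orientation: [0.952, 1.359, -0.946]
ft_force: [-1.1, -0.7, -2.0]
width: 21.5
```

```bash
python3 -c "
from h import *
go(504.5,-190.7,194,-70)"
```

```text
t 15.9833 p [ 505.2 -191.3  196.2] zang -70.0 x [-0.002  0.005 -1.   ] q6 [-0.39  0.34  1.84  0.    0.97  0.83] F [-1.1 -0.7 -2. ] w 21.5
delta in tool now [ 2.2 -0.5 -0.8]
turn -0.0 delta after turn [ 2.2 -0.5 -0.8]
```

Call:
send_rows --pt "1.5 0 0 0" --pt "0 0 0 0" --pt "0.7 0 0 0" --pt "0 0 0 0"

```text
t: 16.32
ee_pos: [505.7, -191.5, 194.7]
orientation: [0.952, 1.358, -0.946]
ft_force: [0.0, -0.8, -2.8]
width: 22.2
```

```bash
python3 -c "
from h import *
go(504.5,-190.7,194,-70)"
```

```text
t 16.3167 p [ 505.7 -191.5  194.7] zang -70.0 x [-0.001  0.005 -1.   ] q6 [-0.39  0.34  1.84  0.    0.97  0.83] F [ 0.  -0.8 -2.8] w 22.2
delta in tool now [ 0.7 -0.8 -1.1]
turn -0.0 delta after turn [ 0.7 -0.8 -1.1]
```

Call:
send_rows --pt "1 -0.7 -0.7 0" --pt "0 0 0 0" --pt "1 0 0 0" --pt "0 0 0 0"

```text
t: 16.65
ee_pos: [505.9, -191.6, 194.5]
orientation: [0.952, 1.355, -0.945]
ft_force: [0.6, 0.0, -1.7]
width: 22.2
```

```bash
python3 -c "
from h import *
go(504.5,-190.7,194,-70)"
```

```text
t 16.65 p [ 505.9 -191.6  194.5] zang -70.0 x [ 0.002  0.003 -1.   ] q6 [-0.39  0.34  1.84  0.    0.96  0.83] F [ 0.6  0.  -1.7] w 22.2
delta in tool now [ 0.5 -1.  -1.3]
turn -0.0 delta after turn [ 0.5 -1.  -1.3]
```

Call:
send_rows --pt "0.5 0 0 0" --pt "0 0 0 0" --pt "0 0 0 0"

```text
t: 16.9
ee_pos: [505.9, -191.6, 194.4]
orientation: [0.952, 1.354, -0.945]
ft_force: [-0.6, 0.1, 0.8]
width: 22.4
```

Call:
send_rows --pt "0 0 0 0" --pt "0 0 0 0" --pt "0 0 0 0" --pt "0 0 0 0" --pt "0 0 0 0" --pt "0 0 0 0" --pt "0 0 0 0" --pt "0 0 0 0" --pt "0 0 0 0" --pt "0 0 0 0" --fingers 1

```text
t: 17.73
ee_pos: [506.2, -191.7, 193.8]
orientation: [0.952, 1.354, -0.945]
ft_force: [-0.3, -0.6, 0.2]
width: 84.8
```

```bash
python3 -c "
from h import *
go(504.5,-190.7,194,-70)
snap('wrist','w10')"
```

```text
t 17.7333 p [ 506.2 -191.7  193.8] zang -70.0 x [ 0.003  0.003 -1.   ] q6 [-0.39  0.34  1.84  0.    0.96  0.83] F [-0.3 -0.6  0.2] w 84.8
delta in tool now [-0.2 -1.3 -1.5]
turn -0.0 delta after turn [-0.2 -1.3 -1.5]
```

View pics/w10.png

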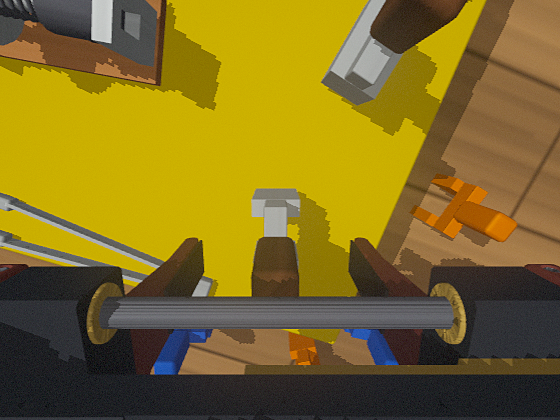

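Released and standing, with the handle at (275,265) between open fingers. I'll rise straight up and check.

Call:
send_rows --pt "-6 0 0 0" --pt "-12 0 0 0" --pt "-15 0 0 0" --pt "-18 0 0 0" --pt "-18 0 0 0" --pt "-18 0 0 0" --pt "-18 0 0 0" --pt "-18 0 0 0" --pt "-12 0 0 0" --pt "0 0 0 0"

```text
t: 18.62
ee_pos: [504.9, -191.8, 338.0]
orientation: [0.952, 1.355, -0.945]
ft_force: [-0.2, -0.0, 0.7]
width: 88.1
```

Call:
send_rows --pt "0 -20 0 0" --pt "0 -30 0 0" --pt "0 -30 0 0" --pt "0 -30 0 0" --pt "0 -15 0 0" --pt "0 0 0 0" --pt "0 0 0 0"

```text
t: 19.2
ee_pos: [382.8, -234.6, 335.8]
orientation: [0.951, 1.355, -0.943]
ft_force: [0.6, 0.2, 0.9]
width: 87.7
```

```bash
python3 - <<'E'
from h import *
go(504,-190,330)
t=snap('top','t11');snap('scene','s11')
for tag in('top0','t11'):
    P=cloud(load(tag)).reshape(-1,3)
    m=(np.hypot(P[:,0]-503,P[:,1]+189)<45)&(P[:,2]>128);Q=P[m]
    for lo,hi in((140,168),(180,188),(226,245)):
        w=Q[(Q[:,2]>lo)&(Q[:,2]<hi)]
        if len(w)>4:
            r=cv2.minAreaRect(w[:,:2].astype(np.float32)); print(tag,lo,len(w),np.array(r[0]).round(1),np.array(r[1]).round(1),round(r[2],1))
crop('t11',90,100,370,290,2.8,'c14')
E
```

```text
t 19.2 p [ 382.8 -234.6  335.8] zang -69.89 x [ 0.002  0.004 -1.   ] q6 [-0.58  0.03  1.87  0.    1.24  0.64] F [0.6 0.2 0.9] w 87.7
delta in tool now [  6.3 129.1  -0.2]
top0 140 91 [ 500.7 -188.9] [55.5 32. ] 19.9
top0 180 75 [ 500.9 -189.1] [54.9 14. ] 20.1
top0 226 107 [ 500.9 -188.8] [22. 22.] 17.3
t11 140 96 [ 502.2 -190.4] [55.9 32.3] 19.7
t11 180 78 [ 502.4 -190.4] [55.3 14. ] 19.6
t11 226 104 [ 502.2 -190.4] [21.5 21.6] 19.0
```

View pics/c14.png

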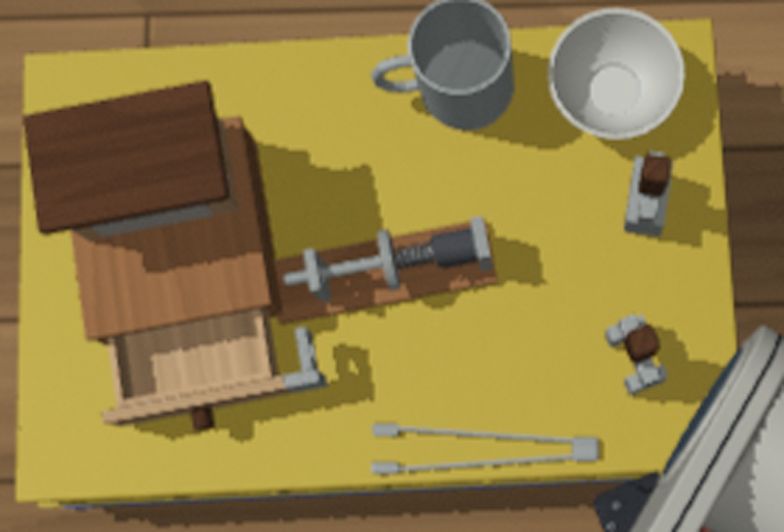

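View pics/s11.png

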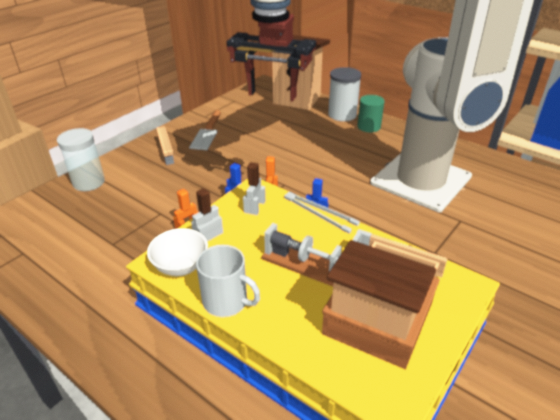

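The tray is fully out and the fork stands upright about 2 mm from its original spot. The paddle, bowl, jug and tongs haven't moved. Handing in.

```bash
python3 -c "
from h import *
print(ctrl.close_job())"
```

```text
the job is handed in; nothing more can be done
None
```

The tray is unlocked and out, and the forked tool is standing upright where it was. I handed the job in at about 19 s; the hand-in gives no verdict.

- **What I did:** I took the steel forked tool by its handle and lowered it astride the bar between the upright and the collar. I pushed the collar away from the feeder by an estimated 18–19 mm, at about 4 N, and the tray sprang out. I then eased the collar back, lifted off and set the tool down.
- **Last checks:**
  - The top and scene views show the tray out; I judged "fully out" by eye and did not measure it.
  - The tool is upright, about 2 mm and less than 1° from its original pose.
  - The paddle, bowl, jug, tongs and the blue and orange look-alikes look unmoved in the pictures; I did not measure them.
  - The gripper was kept about 24 mm or more above the collar and about 45 mm above the bar, and no large forces showed in the readings between moves.
- **Disagreements:** The scene and top cameras differed by about 4–6 mm in x, so I used the wrist camera for the fit on the bar. The arm also drifted slightly in tilt, up to 0.03 rad, so the tool was set down with a slight lean and levelled as it touched down and was released.

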